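# Close, pin and press a clamp cell

## Task

A membrane sample lies in the open hinged clamp cell. Swing the upper half down shut, then take the slim pin (narrow knob) from the pin block and push it through the hole in the upper half into the hole of the lower half. Finish holding: keep pushing the pin's knob down so that its collar presses the halves fully shut against the cell's spring plungers, do not let go, and leave the thick pin, the jar, the beaker and the dropper bottle alone.

Things in the scene. Friction and masses are not known exactly. Their poses are not given: they have to be found in the camera images.
- cell: lower half of the hinged clamp cell, fixed to the worktop: aluminium block 130 (x) x 120 (y) x 50 mm high (two steel spring plungers stand 7 mm out of its top) on a 150 x 150 x 6 mm foot plate; a nose 44 mm wide with the pin hole reaches from the block's front to local x = -100 mm. Origin: centre of the underside of the block; its +x points from the nose to the hinge, z up.
- cell_lid (a joint): hinge of the upper half, rad: 0 = fully shut (hard stop), grows as it opens (1.57 upright, stop at 1.9); starts at 1.0 to 1.45. The stiff hinge keeps it where it is left (about 2 N at its free end moves it). Over the last 0.06 rad two spring plungers in the lower half push it back; left alone it springs back to 0.03 to 0.06. About 8 N on the tongue press it to 0.
- cell_hinge (a point): middle of the hinge axis, at local (69, 0, 50) mm of the lower half, along its y axis. The upper half is an aluminium plate 14 mm thick, 120 mm wide, 180 g, its underside in the plane of this axis; it reaches 134 mm from the axis towards the nose, then on as a tongue 44 mm wide to 169 mm.
- lid_hole (a point): centre of the pin hole in the tongue, at the outer (top, when shut) face, 149 mm from the hinge axis and 14 mm off the underside; a through hole 11 mm wide with a small chamfer. It moves with the upper half; its z axis is normal to the outer face.
- base_hole (a point): centre of the mouth of the pin hole in the lower half's nose, at local (-80, 0, 48) mm; 11 mm wide, 44 mm deep, vertical. Shut, the two holes line up.
- pin_block: grey block 50 (x) x 150 (y) x 50 mm high, fixed, with two blind holes 15.5 mm wide, 45 mm deep, 90 mm apart along its y axis, in which the two pins stand upright, collars resting on its top. Origin: centre of the underside.
- slim_pin: the pin for this cell, 88 mm long, 60 g: steel shank 8 mm thick and 42 mm long with a tapered foot, then a collar 26 mm wide and 6 mm thick, then an aluminium round knob 16 mm wide and 40 mm tall (grip it there). Origin: centre of the foot; z along the pin to the knob.
- slim_pin_collar (a point): on the slim pin's axis at the underside of its collar, 42 mm above the foot; it rests on the block's top at the start and on the tongue in the end.
- thick_pin: a pin for other work, too thick for the cell: shank 14 mm, knob 30 mm wide, otherwise the same lengths and collar, standing in the other hole of the block. Which hole is which changes. Origin: centre of the foot.
- jar: specimen jar with screw lid, 53 mm wide, 65 mm tall, a bystander to the left; origin: centre of its underside
- glass_beaker: small clear beaker, 55 mm wide, 67 mm tall, a bystander to the left; origin: centre of its underside
- dropper: dropper bottle, 32 mm wide, 96 mm tall, a bystander between the cell and the pin block, near the front edge; origin: centre of its underside
There are look-alikes about, which are no part of the job. Leave any orange look-alike of the slim_pin alone.

How it is judged:
By the outcome, as a careful person would: the job done as asked, in the order asked, and still so for the second after the job is handed in, while the arm keeps its last pose, push and grip.
It also fails if it takes over 64 s, if anything falls off the work surface, if the arm or the gripper's body presses on something with over 40 N, if the wrist force passes 120 N, or if a joint passes its speed limit or range.

## Robot

A 6-joint arm with a two-finger parallel gripper is mounted at the origin on a cart in front of the work surface, level with it; the furniture and walls round the work are solid. World frame = base frame: x ahead of the robot, y to its left, z up, the work surface at z = 0. Lengths are in m, angles in rad, forces in N, time in s.
With the tool pointing down it reaches from about 0.3 to 0.875 m from the base axis. Payload 6.4 kg.
Tool frame: the origin (TCP) lies at the very end of the fingers, on their centre line; the grasp point (between the pads) lies 19 mm behind it; z points along the fingers, y is the line along which they close (so a half turn about z gives the same grasp; the last joint's range is limited). The gripper opens to 85 mm and grips with 20 to 120 N. Pads are 22 mm wide; open, the fingers measure 114 mm over their backs; the gripper's body (76 mm by 85 mm) begins 54 mm behind the grasp point. The pads swing forward as they close: fully open they stand 13 mm farther back than shut.
Start: joints at [-1.453, 0.181, 1.607, -0, 1.354, -0.206], TCP at [0.183, -0.545, 0.231] pointing down, gripper open.
Joint ranges: [-2.99, 2.99], [-0.89, 2.07], [0.3, 2.58], [-1.14, 4.28], [0, 2.63], [-3.12, 3.12]. Speed limits (rad/s): [2.57, 2.57, 3.01, 3.14, 3.14, 3.14].

## Interface

Orientations are given as a unit quaternion [w, x, y, z].
In Python, from bench import ctrl, camera, calibration, order, outline_of gives the robot as it stands.
- The arm moves only by the tool move_arm, never from a script. Its argument "series" is a list that holds one entry, the list of rows, each a list of 5 numbers: the opening, from 0 (shut) to 1 (fully open), then the shift along the tool's x, y, z in mm, then the turn about the tool's z in rad. A call has exactly 10 rows; each row is the pose to reach, as a shift and turn from the pose commanded when the call began, along the tool's axes at that moment; what a row does not reach only later rows make up. A row lasts 1/12 s, in which the tool goes at most 41.7 mm and 7.16 degrees, less where a joint would pass 70% of its speed; a pose out of reach is approached as far as the arm can. A call with a gripper value outside its range is refused whole. The fingers move at their own pace and stop on an object; the grip force is fixed at half the most. Time passes only in rows, so rows that repeat a pose let the fingers close, or fill a call up. It gives the time, the measured TCP pose, the force, the opening and the grip force at its end, in the units of the state.
- ctrl.get_obs(): the state, without advancing time (a new reading comes with each control period).
- camera(name): name is "scene" or "top" or "wrist"; returns (picture, depth): 420x560x3 uint8, blue, green, red; 420x560 float32, m along the optical axis (not along the pixel's ray), 0 where there is no reading.
- calibration(name): a dict with "intrinsics" (3x3 intrinsics, pixels), "rvec" (rotation vector, rad) and "tvec" (3), from world to camera coordinates, as OpenCV has them. Camera axes: x right, y down, z forward; pixel columns grow to the right and rows downward; lengths in m; the calibration is good to about 2 mm. A picture is of the moment at which its call begins: read the wrist's pose just before it. calibration takes no time and is no camera call; for the wrist camera it gives the pose at the moment of the call.
- order.hand_in(): hands the job in; it is judged then, once.
Trained networks look in the newest picture that a camera, given by its name, has taken for a name from the list of things; names that differ only in an ending like _2 or _b are one class to them, and where a whole thing is asked for, a point or a joint stands for the part that bears it (a point fixed in the world has none). Each returns a list of dicts, best first, with "conf" (0 to 1); they miss things now and then, are a little off and sometimes report something else, mostly with a low value. They report only what shows in the picture. A call takes as long as a camera call. They do not tell look-alikes from the thing itself.
- outline_of(target, camera): "region" (420x560 bool, what is visible of it) and "bbox" ([centre column, centre row, width, height] in pixels, round what is visible of it).
The state is a dict: "time_s": time; "q": joint angles; "dq": joint speeds; "joint_efforts": joint torques, N m; "eef_pos": TCP position; "eef_rot": TCP orientation; "wrist_force": force on the tool from outside, world axes, zero at the start; "torque": the same for the moment, N m; "opening": opening from 0.0 (shut) to 1.0 (fully open); "grasp_force": force on a finger pad.
Only numpy, scipy, OpenCV 4.12 (cv2) and the standard library are available. Lean on these libraries where they do the work, as an engineer would, in place of code of your own. Each camera call takes 0.05 s, during which the arm holds its last target. There are 200 camera calls.

## Working session

There is one attempt and no reset: what is moved stays moved. The work goes in short steps, Python scripts to look and compute and a tool call to move; the robot and the scene stay as the last step left them, time stands still between calls to the robot, and variables do not carry over. Pictures are saved under pics/ and viewed, at most 10 in all, crops included, and the job is handed in when it is done.

Besides the shell and the picture viewer there is one more tool, called after "Call:" in YAML: its name, and indented under it one key for each argument. move_arm: Moves the arm, as the interface text tells. Its arguments: {"type":"object","properties":{"series":{"type":"array","items":{"type":"array","items":{"type":"array","items":{"type":"number"}}}}},"required":["series"]}

```bash
mkdir -p pics; ls; cat > h.py <<'E'
import numpy as np, cv2
from bench import ctrl, camera, calibration, order, outline_of
def cal(n):
    c=calibration(n); R=cv2.Rodrigues(np.array(c["rvec"],float))[0]
    return np.array(c["intrinsics"]),R,np.array(c["tvec"],float).ravel()
def cloud(n,depth,c=None):
    K,R,t=c or cal(n); v,u=np.mgrid[:420,:560]
    P=np.stack([(u-K[0,2])/K[0,0]*depth,(v-K[1,2])/K[1,1]*depth,depth],-1)
    W=(P-t)@R
    W[depth<=0]=np.nan
    return W
E
python3 - <<'E'
from h import *
o=ctrl.get_obs(); print(o)
for n in("scene","top"):
    p,d=camera(n); cv2.imwrite(f"pics/{n}0.png",p); W=cloud(n,d); np.save(n+"0.npy",W)
    K,R,t=cal(n); print(n,"cam",-R.T@t)
    for k in("cell","cell_lid","pin_block","slim_pin","thick_pin","jar","glass_beaker","dropper"):
        for r in outline_of(k,n)[:4]:
            q=W[r["region"]]; q=q[~np.isnan(q[:,0])]
            print(k,round(r["conf"],2),np.round(r["bbox"]),np.round(np.nanpercentile(q,[3,50,97],axis=0),3).tolist() if len(q) else None)
E
```

```text
pics
{'time_s': 0.0, 'q': array([-1.45329394e+00,  1.81556763e-01,  1.60800812e+00,  3.32278841e-05,
        1.35378269e+00, -2.06292893e-01]), 'dq': array([-0.00018277,  0.00047828,  0.00196839, -0.00057988, -0.0011625 ,
        0.0005272 ]), 'joint_efforts': array([-1.18265685e-03, -4.44876838e+01, -3.51332545e+01, -5.61769502e-04,
        9.19668353e-03, -1.40336894e-05]), 'eef_pos': array([ 0.18291101, -0.54455533,  0.23037525]), 'eef_rot': array([-8.75877508e-04,  9.86923377e-01,  1.61187713e-01,  5.51474838e-05]), 'wrist_force': array([ 0.78650126, -0.18545962,  0.44776835]), 'torque': array([ 0.00589453, -0.00889471,  0.03582165]), 'grasp_force': 0.0, 'opening': 1.0033408665230121}
scene cam [-0.49078294 -0.54141639  0.78416171]
cell_lid 0.75 [252. 193.  70.  78.] [[0.463, 0.048, 0.007], [0.554, 0.1, 0.051], [0.624, 0.173, 0.173]]
cell_lid 0.62 [265. 176.  42.  46.] [[0.545, 0.049, 0.048], [0.586, 0.1, 0.12], [0.7, 0.161, 0.199]]
pin_block 0.59 [392. 256.  68.  41.] [[0.482, -0.382, 0.005], [0.494, -0.317, 0.043], [0.534, -0.235, 0.054]]
pin_block 0.48 [409. 249.  13.  21.] [[
[... 1115 characters left out ...]
, -0.39, 0.001], [0.652, -0.374, 0.018], [0.681, -0.353, 0.027]]
slim_pin 0.56 [392. 244.  22.  34.] [[0.416, -0.257, -0.002], [0.453, -0.229, 0.017], [0.483, -0.208, 0.026]]
thick_pin 0.63 [409. 217.  16.  12.] [[0.504, -0.272, 0.059], [0.515, -0.257, 0.095], [0.528, -0.246, 0.1]]
jar 0.55 [158. 184.  27.  20.] [[0.565, 0.33, 0.01], [0.587, 0.349, 0.063], [0.613, 0.375, 0.068]]
glass_beaker 0.96 [167. 241.  24.  25.] [[0.421, 0.31, -0.001], [0.445, 0.344, 0.023], [0.469, 0.36, 0.068]]
dropper 0.7 [340. 262.  14.   8.] [[0.395, -0.111, 0.041], [0.407, -0.097, 0.054], [0.422, -0.085, 0.097]]
dropper 0.2 [252. 201.  69.  78.] [[0.473, 0.049, 0.002], [0.551, 0.117, 0.05], [0.629, 0.191, 0.196]]
```

```bash
python3 - <<'E'
import cv2,numpy as np
a=cv2.imread("pics/scene0.png")[130:300,200:480];b=cv2.imread("pics/top0.png")[130:300,200:480]
cv2.imwrite("pics/both.png",cv2.resize(np.vstack([a,b]),None,fx=1.75,fy=1.75,interpolation=2))
E
```

```text
(no output)
```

View pics/both.png

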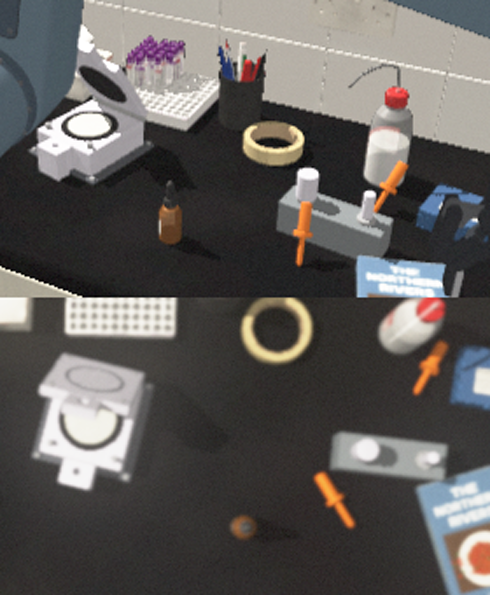

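The slim pin stands in the right-hand hole of the block at about (0.51, -0.35), and the thick one is in the left. The two orange pins lie on the table and are look-alikes. The cell's nose faces the robot and its lid is open. Next I work out the rough cell pose and the wrist camera geometry.

```bash
python3 - <<'E'
from h import *
W=np.load("top0.npy")
def rect(m):
    P=W[m][:,:2].astype(np.float32); (c,s,a)=cv2.minAreaRect(P); print(len(P),np.round(c,4),np.round(s,4),a)
z=W[...,2]; box=(W[...,0]>.4)&(W[...,0]<.75)&(W[...,1]>0)&(W[...,1]<.25)
rect(box&(abs(z-.05)<.006))
pb=(W[...,0]>.45)&(W[...,0]<.57)&(W[...,1]>-.42)&(W[...,1]<-.2)
rect(pb&(abs(z-.05)<.006))
L=W[box&(z>.075)]; c=L.mean(0); u,s,v=np.linalg.svd(L-c); print(c,v[2],s/len(L)**.5, "open",np.arccos(abs(v[2][2])))
K,R,t=cal("wrist"); o=ctrl.get_obs(); print(K, "wristcam",-R.T@t, "axes rows",R, o["eef_pos"])
E
```

```text
1814 [0.6171 0.1397] [0.314  0.1631] 16.71661376953125
978 [ 0.5128 -0.3049] [0.1502 0.0504] 84.41728210449219
[0.58551103 0.11419009 0.14293893] [ 0.80991229 -0.19125418  0.55449429] [0.04301742 0.03313231 0.00392202] open 0.983041175228856
[[376.04072172   0.         288.47827508]
 [  0.         376.04072172 207.14935015]
 [  0.           0.           1.        ]] wristcam [ 0.26163076 -0.51778297  0.37314467] axes rows [[ 3.19267801e-01 -9.47664393e-01  5.19630536e-04]
 [-8.97766671e-01 -3.02281604e-01  3.20376086e-01]
 [-3.03451934e-01 -1.02752275e-01 -9.47290290e-01]] [ 0.18293602 -0.54512453  0.23129271]
```

```bash
cat >> h.py <<'E'
from scipy.spatial.transform import Rotation as Rt
def go(p,yaw=None):
    o=ctrl.get_obs(); w=o["eef_rot"]; R=Rt.from_quat([w[1],w[2],w[3],w[0]]).as_matrix()
    y=np.arctan2(R[1,0],R[0,0]); print("t",round(o["time_s"],2),"pos",np.round(o["eef_pos"],4),"yaw",round(y,4),"F",np.round(o["wrist_force"],1),
      "shift mm",np.round(R.T@(np.array(p)-o["eef_pos"])*1e3,1),"turn",None if yaw is None else round(y-yaw,4))
E
python3 - <<'E'
from h import *
go([.54,-.32,.27],-.23)
for n in("scene0","top0"):
    W=np.load(n+".npy"); print(n)
    for x in np.arange(.45,.95,.1):
        print(round(x,2),[ (lambda q: round(float(np.nanmax(q)),2) if len(q) else None)(W[(abs(W[...,0]-x)<.05)&(abs(W[...,1]-y)<.05)][:,2]) for y in np.arange(-.5,.45,.1)])
E
```

```text
t 0.9 pos [ 0.1829 -0.5451  0.2313] yaw 0.3238 F [ 0.1 -0.   0.2] shift mm [410.1 -99.8 -38.7] turn 0.5538
scene0
0.45 [0.02, 0.1, 0.08, 0.06, 0.1, 0.01, 0.06, 0.05, None, None]
0.55 [0.04, 0.1, 0.1, 0.1, 0.01, 0.1, 0.21, 0.14, None, None]
0.65 [0.04, 0.13, 0.21, 0.03, 0.03, 0.09, 0.11, 0.12, 0.01, None]
0.75 [0.01, 0.13, 0.19, 0.03, 0.15, 0.15, 0.09, 0.1, 0.11, None]
0.85 [0.59, 0.58, 0.58, 0.57, 0.56, 0.36, 0.41, 0.45, 0.45, None]
top0
0.45 [0.03, 0.06, 0.06, 0.06, 0.1, 0.01, 0.06, 0.05, 0.07, 0.07]
0.55 [0.04, 0.1, 0.1, 0.1, 0.01, 0.01, 0.2, 0.17, 0.07, 0.07]
0.65 [0.04, 0.12, 0.21, 0.03, 0.03, 0.07, 0.13, 0.14, 0.07, 0.07]
0.75 [0.01, 0.01, 0.16, 0.03, 0.14, 0.15, 0.09, 0.09, 0.13, 0.13]
0.85 [0.41, 0.46, 0.46, 0.45, 0.45, 0.45, 0.44, 0.44, 0.44, 0.43]
```

Call:
move_arm:
  series:
    - [[0.5,30,-8,-20,0.1],[0.5,65,-16,-38,0.2],[0.5,100,-25,-38,0.3],[0.5,140,-35,-38,0.4],[0.5,180,-45,-38,0.5],[0.5,220,-55,-38,0.554],[0.5,260,-64,-38,0.554],[0.5,300,-74,-38,0.554],[0.5,340,-84,-38,0.554],[0.5,380,-92,-38,0.554]]

```text
time_s: 1.73
eef_pos: [0.5155, -0.3354, 0.2695]
eef_rot: [0.0, 0.993, -0.115, 0.0]
wrist_force: [0.6, -1.7, 0.4]
opening: 0.503
grasp_force: 0.0
```

```bash
cat > look.py <<'E'
from h import *
import sys
def look(tag,names):
    c=cal("wrist"); p,d=camera("wrist"); cv2.imwrite(f"pics/{tag}.png",p); W=cloud("wrist",d,c); np.savez(tag,W=W,p=p,K=c[0],R=c[1],t=c[2])
    for k in names:
        for r in outline_of(k,"wrist")[:3]:
            q=W[r["region"]]; q=q[~np.isnan(q[:,0])]
            print(k,round(r["conf"],2),np.round(r["bbox"]),np.round(np.nanpercentile(q,[3,50,97],axis=0),3).tolist() if len(q) else None)
    return W
E
python3 - <<'E'
from look import *
go([.54,-.32,.27],-.23)
W=look("w1",["slim_pin","thick_pin","pin_block"])
m=(W[...,0]>.45)&(W[...,0]<.57)&(W[...,1]>-.42)&(W[...,1]<-.2)
for lo,hi in((.043,.053),(.085,.105)):
  k=(m&(W[...,2]>lo)&(W[...,2]<hi)).astype(np.uint8)
  n,l,s,_=cv2.connectedComponentsWithStats(k)
  for i in range(1,n):
    if s[i,4]>30:
      P=W[l==i]; print(lo,s[i],np.round(np.median(P,0),4),np.round(P.mean(0),4),cv2.minEnclosingCircle(P[:,:2].astype(np.float32)),cv2.minAreaRect(P[:,:2].astype(np.float32)))
E
```

```text
t 1.73 pos [ 0.5155 -0.3354  0.2695] yaw -0.23 F [ 0.6 -1.7  0.4] shift mm [ 20.4 -20.5  -0.5] turn -0.0
slim_pin 0.84 [305. 173.  25.  31.] [[0.503, -0.359, 0.054], [0.513, -0.349, 0.074], [0.52, -0.338, 0.096]]
slim_pin 0.72 [196. 245.  48.  59.] [[0.413, -0.225, 0.007], [0.453, -0.21, 0.017], [0.48, -0.196, 0.025]]
slim_pin 0.71 [293.  35.  26.  69.] [[0.613, -0.382, 0.001], [0.645, -0.367, 0.018], [0.662, -0.349, 0.025]]
thick_pin 0.55 [210. 194.  37.  44.] [[0.505, -0.274, 0.059], [0.52, -0.263, 0.095], [0.532, -0.248, 0.096]]
pin_block 0.88 [258. 172. 160.  76.] [[0.487, -0.376, 0.007], [0.522, -0.31, 0.049], [0.543, -0.235, 0.051]]
0.043 [ 180  143  158   69 5795] [ 0.5177 -0.3107  0.0493] [ 0.5154 -0.3111  0.0493] ((0.5135196447372437, -0.3044664263725281), 0.0788026750087738) ((0.5128357410430908, -0.30442720651626587), (0.1504357010126114, 0.050859782844781876), 84.43717956542969)
0.085 [298 173  18  20 279] [ 0.5103 -0.3494  0.0952] [ 0.51   -0.3494  0.0943] ((0.5089486241340637, -0.3494861423969269), 0.007989024743437767) ((0.5093274116516113, -0.349151074886322), (0.014897634275257587, 0.015115128830075264), 79.24476623535156)
0.085 [189 179  36  34 923] [ 0.5187 -0.2614  0.0951] [ 0.5186 -0.2612  0.0946] ((0.5172126293182373, -0.2600541114807129), 0.015017903409898281) ((0.5177814960479736, -0.2600460350513458), (0.028735240921378136, 0.02912905067205429), 0.813875675201416)
```

View pics/w1.png

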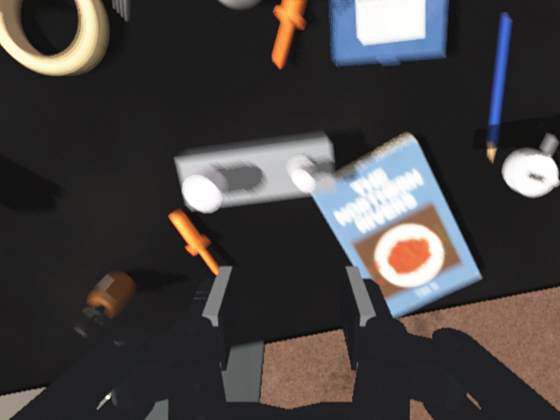

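Slim pin at (305,173), thick pin at (205,190), and the orange look-alikes at (195,245) and (290,30). The block geometry agrees, so the pin is at (0.509, -0.3493). Next I look at the cell.

Call:
move_arm:
  series:
    - [[0.5,-6,-41,-30,0],[0.2,-12,-82,-60,0],[0.0,-18,-123,-70,0],[0.0,-24,-164,-70,0],[0.0,-30,-205,-70,0],[0.0,-36,-246,-70,0],[0.0,-42,-287,-70,0],[0.0,-48,-328,-70,0],[0.0,-54,-369,-70,0],[0.0,-55,-405,-70,0]]

```text
time_s: 2.77
eef_pos: [0.5503, 0.0593, 0.3397]
eef_rot: [0.0, 0.993, -0.116, 0.0]
wrist_force: [0.2, 0.7, 0.2]
opening: -0.003
grasp_force: 0.0
```

```bash
python3 - <<'E'
from look import *
go([.56,.10,.33],-.23)
W=look("w2",["cell","cell_lid"])
E
```

```text
t 2.77 pos [0.5503 0.0593 0.3397] yaw -0.2328 F [0.2 0.7 0.2] shift mm [  0.1 -41.9   9.7] turn -0.0028
cell 0.77 [222. 164. 152. 149.] [[0.476, 0.051, 0.005], [0.581, 0.113, 0.125], [0.632, 0.167, 0.198]]
cell 0.17 [538. 118.  44.  52.] [[0.497, -0.251, 0.002], [0.522, -0.231, 0.038], [0.544, -0.228, 0.051]]
cell_lid 0.9 [216. 155. 139. 132.] [[0.548, 0.059, 0.068], [0.588, 0.116, 0.141], [0.634, 0.168, 0.198]]
```

View pics/w2.png

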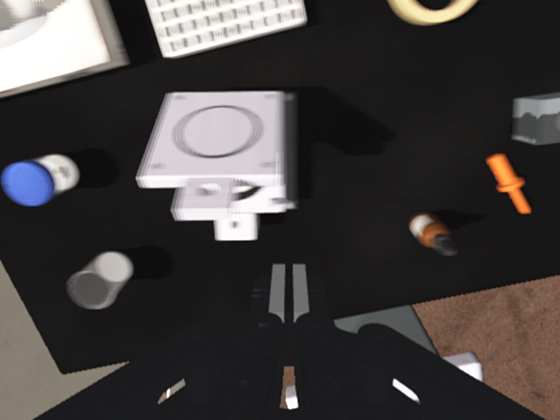

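The cell is at (222,164), with the lid's outer face visible and the nose with its hole at about (236,225). Next I fit the geometry.

```bash
python3 - <<'E'
from h import *
f=np.load("w2.npz"); W=f["W"]
box=(W[...,0]>.4)&(W[...,0]<.72)&(W[...,1]>.0)&(W[...,1]<.22)
m=box&(W[...,2]>.075)
for _ in range(5):
    L=W[m]; c=L.mean(0); n=np.linalg.svd(L-c)[2][2]; n*=np.sign(n[2]); m=box&(W[...,2]>.055)&(abs((W-c)@n)<.003)
psi=np.arctan2(n[1],n[0]); th=np.arctan2(np.hypot(n[0],n[1]),n[2]); print("n",n,"psi",psi,"theta",th,len(L),"std",((L-c)@n).std())
ex=np.array([np.cos(psi),np.sin(psi),0]); ey=np.array([-ex[1],ex[0],0]); ez=np.array([0,0,1.])
r=-np.cos(th)*ex+np.sin(th)*ez
# plate edges
a=L@ey; b=L@r; print("y range",np.percentile(a,[.3,99.7]),"r range",np.percentile(b,[.3,99.7]))
wide=b<b.max()-.045; print("ywide",np.percentile(a[wide],[.5,99.5])); t=b>b.max()-.03; print("ytongue",np.percentile(a[t],[1,99]))
# hinge: underside plane passes z=.05: point c - 14n + s*r with z=.05
u=c-.014*n; h=u+r*(.05-u[2])/r[2]; print("hinge ex",h@ex,"tip r",(b-h@r).max(), "r min",(b-h@r).min())
# nose
N=W[box&(abs(W[...,2]-.048)<.006)]; X=N@ex
print("nose",len(N),np.percentile(X,[1,99]),np.percentile((N@ey)[X<X.min()+.03],[2,98]),np.median(N[:,2]))
ym=(np.percentile(a[wide],.5)+np.percentile(a[wide],99.5))/2
H=h@ex*ex+ym*ey+.05*ez; print("hinge",H,"base hole",H-.149*ex-.002*ez)
E
```

```text
Traceback (most recent call last):
numpy._core._exceptions._ArrayMemoryError: Unable to allocate 18.2 GiB for an array with shape (49404, 49404) and data type float64
```

```bash
cat > fit.py <<'E'
from h import *
f=np.load("w2.npz"); W=f["W"]
box=(W[...,0]>.4)&(W[...,0]<.72)&(W[...,1]>.0)&(W[...,1]<.22)&(W[...,2]<.215)
c=np.array([.5855,.114,.143]); n=np.array([.81,-.19,.554]); 
for tol in(.02,.012,.006,.003,.003,.003):
    m=box&(W[...,2]>.06)&(abs((W-c)@n)<tol)
    L=W[m]; c=L.mean(0); n=np.linalg.eigh(np.cov((L-c).T))[1][:,0]; n*=np.sign(n[2])
psi=np.arctan2(n[1],n[0]); th=np.arctan2(np.hypot(n[0],n[1]),n[2]); print("n",n,"psi",psi,"theta",th,len(L),"std",((L-c)@n).std())
ex=np.array([np.cos(psi),np.sin(psi),0]); ey=np.array([-ex[1],ex[0],0]); ez=np.array([0,0,1.])
r=-np.cos(th)*ex+np.sin(th)*ez
a=L@ey; b=L@r; print("y range",np.percentile(a,[.3,99.7]),"r range",np.percentile(b,[.3,99.7]))
wide=b<b.max()-.045; print("ywide",np.percentile(a[wide],[.5,99.5])); t=b>b.max()-.03; print("ytongue",np.percentile(a[t],[1,99]))
u=c-.014*n; h=u+r*(.05-u[2])/r[2]; print("hinge ex",h@ex,"tip r",(b-h@r).max(), "r min",(b-h@r).min())
N=W[box&(abs(W[...,2]-.048)<.006)]; X=N@ex
print("nose",len(N),np.percentile(X,[1,99]),np.percentile((N@ey)[X<X.min()+.03],[2,98]),np.median(N[:,2]))
ym=(np.percentile(a[wide],.5)+np.percentile(a[wide],99.5))/2
H=h@ex*ex+ym*ey+.05*ez; print("hinge",H,"base hole",H-.149*ex-.002*ez)
E
python3 fit.py
```

```text
n [ 0.8337409  -0.1865541   0.51968614] psi -0.22012958068465446 theta 1.0243127828920027 12554 std 0.0007157320796907486
y range [0.18261745 0.30020006] r range [-0.25616344 -0.09372838]
ywide [0.18264171 0.29999008]
ytongue [0.21973302 0.26331876]
hinge ex 0.5873427346797749 tip r 0.16970289088616092 r min 0.0040856341564364795
nose 1967 [0.41880638 0.50280436] [0.21999151 0.26287347] 0.04740791404444586
hinge [0.62586246 0.10724289 0.05      ] base hole [0.48045795 0.13977794 0.048     ]
```

Call:
move_arm:
  series:
    - [[0,24,-32,20,-0.0127],[0,48,-63,50,-0.0127],[0,48,-63,90,-0.0127],[0,48,-63,130,-0.0127],[0,48,-63,160,-0.0127],[0,42,-63,170,-0.0127],[0,36,-63,175,-0.0127],[0,30,-63,176,-0.0127],[0,26,-63,176,-0.0127],[0,24,-63,176,-0.0127]]

```text
time_s: 3.75
eef_pos: [0.5897, 0.1147, 0.1664]
eef_rot: [-0.0, 0.994, -0.109, 0.002]
wrist_force: [1.1, -0.2, 1.0]
opening: -0.003
grasp_force: 0.0
```

```bash
python3 - <<'E'
from h import *
ex=np.array([np.cos(-.2201),np.sin(-.2201),0]); ey=np.array([-ex[1],ex[0],0])
for X,z in((-42,164),(-66,149),(-84,132),(-99,111),(-109,88),(-113,70),(-114,63)):
    p=(.5873+X/1e3)*ex+.2414*ey; p[2]=z/1e3; go(p,-.2201)
E
```

```text
t 3.75 pos [0.5897 0.1147 0.1664] yaw -0.2178 F [ 1.1 -0.2  1. ] shift mm [-5.2 -0.7  2.3] turn 0.0023
t 3.75 pos [0.5897 0.1147 0.1664] yaw -0.2178 F [ 1.1 -0.2  1. ] shift mm [-29.2  -0.8  17.2] turn 0.0023
t 3.75 pos [0.5897 0.1147 0.1664] yaw -0.2178 F [ 1.1 -0.2  1. ] shift mm [-47.3  -0.8  34.1] turn 0.0023
t 3.75 pos [0.5897 0.1147 0.1664] yaw -0.2178 F [ 1.1 -0.2  1. ] shift mm [-62.4  -0.8  55.1] turn 0.0023
t 3.75 pos [0.5897 0.1147 0.1664] yaw -0.2178 F [ 1.1 -0.2  1. ] shift mm [-72.5  -0.8  78. ] turn 0.0023
t 3.75 pos [0.5897 0.1147 0.1664] yaw -0.2178 F [ 1.1 -0.2  1. ] shift mm [-76.6  -0.8  96. ] turn 0.0023
t 3.75 pos [0.5897 0.1147 0.1664] yaw -0.2178 F [ 1.1 -0.2  1. ] shift mm [-77.6  -0.8 103. ] turn 0.0023
```

Call:
move_arm:
  series:
    - [[0,-15,-1,9,0],[0,-29,-1,17,0],[0,-39,-1,26,0],[0,-48,-1,35,0],[0,-56,-1,45,0],[0,-63,-1,56,0],[0,-69,-1,68,0],[0,-73,-1,80,0],[0,-75,-1,90,0],[0,-76,-1,94,0]]

```text
time_s: 4.58
eef_pos: [0.5146, 0.1324, 0.0689]
eef_rot: [-0.0, 0.994, -0.108, 0.0]
wrist_force: [-1.7, 0.5, 4.2]
opening: -0.002
grasp_force: 1.7
```

Call:
move_arm:
  series:
    - [[0,0,0,2,0],[0,0,0,4,0],[0,0,0,5,0],[0,0,0,6,0],[0,0,0,6,0],[0,0,0,6,0],[0,0,0,6,0],[0,0,0,6,0],[0,0,0,6,0],[0,0,0,6,0]]

```text
time_s: 5.42
eef_pos: [0.5147, 0.1324, 0.0643]
eef_rot: [-0.0, 0.994, -0.108, -0.0]
wrist_force: [-6.2, 0.3, 6.8]
opening: 0.0
grasp_force: 3.4
```

Call:
move_arm:
  series:
    - [[0,0,0,1,0],[0,0,0,2,0],[0,0,0,2.5,0],[0,0,0,2.5,0],[0,0,0,2.5,0],[0,0,0,2.5,0],[0,0,0,2.5,0],[0,0,0,2.5,0],[0,0,0,2.5,0],[0,0,0,2.5,0]]

```text
time_s: 6.25
eef_pos: [0.5148, 0.1325, 0.0637]
eef_rot: [0.0, 0.994, -0.108, -0.0]
wrist_force: [-13.4, -0.0, 24.2]
opening: 0.006
grasp_force: 12.3
```

Call:
move_arm:
  series:
    - [[0,0,0,-20,0],[0,0,0,-60,0],[0,0,0,-100,0],[0,0,0,-140,0],[0,0,0,-160,0],[0,0,0,-160,0],[0,0,0,-160,0],[0,0,0,-160,0],[0,0,0,-160,0],[0,0,0,-160,0]]

```text
time_s: 7.08
eef_pos: [0.5138, 0.1322, 0.219]
eef_rot: [0.0, 0.994, -0.109, -0.002]
wrist_force: [0.1, -0.2, 0.1]
opening: -0.001
grasp_force: 0.0
```

```bash
python3 - <<'E'
from look import *
go([.48,.14,.2],-.2201)
W=look("w3",["cell_lid","lid_hole"])
c=(W[...,0]>.44)&(W[...,0]<.62)&(W[...,1]>.05)&(W[...,1]<.2)&(W[...,2]>.058)&(W[...,2]<.085)
L=W[c]; A=np.c_[L[:,:2],np.ones(len(L))]
for _ in range(3):
    k=np.linalg.lstsq(A,L[:,2],rcond=None)[0]; e=abs(L[:,2]-A@k)<.003; L,A=L[e],A[e]
print("plane",k,"tilt",np.hypot(*k[:2]),len(L))
ex=np.array([np.cos(-.2201),np.sin(-.2201),0]); ey=np.array([-ex[1],ex[0],0])
a,b=L@ex,L@ey
print("ex",np.percentile(a,[.3,99.7]),"y plate",np.percentile(b[a>.47],[.5,99.5]),"tongue",np.percentile(b[a<.447],[1,99]))
f=np.load("w3.npz"); K,R,t=f["K"],f["R"],f["t"]
P=np.array([.4805,.1398,.064]); q=K@(R@P+t); u,v=q[:2]/q[2]; print(u,v)
p=f["p"][int(v)-50:int(v)+50,int(u)-50:int(u)+50]; cv2.imwrite("pics/hole.png",cv2.resize(np.hstack([p]),None,fx=6,fy=6,interpolation=2))
E
```

```text
t 7.08 pos [0.5138 0.1322 0.219 ] yaw -0.2176 F [ 0.1 -0.2  0.1] shift mm [-34.7  -0.3  19.1] turn 0.0025
cell_lid 0.72 [290. 139. 164. 230.] [[0.476, 0.065, 0.054], [0.563, 0.124, 0.067], [0.627, 0.179, 0.072]]
lid_hole 0.56 [290. 139. 165. 222.] [[0.476, 0.064, 0.054], [0.563, 0.124, 0.067], [0.627, 0.179, 0.072]]
plane [-0.05395616  0.01199459  0.09608427] tilt 0.05527329889022885 27167
ex [0.42121119 0.58307521] y plate [0.18287899 0.30052228] tongue [0.22005918 0.26307292]
289.1727384941944 225.11661932362807
```

View pics/hole.png

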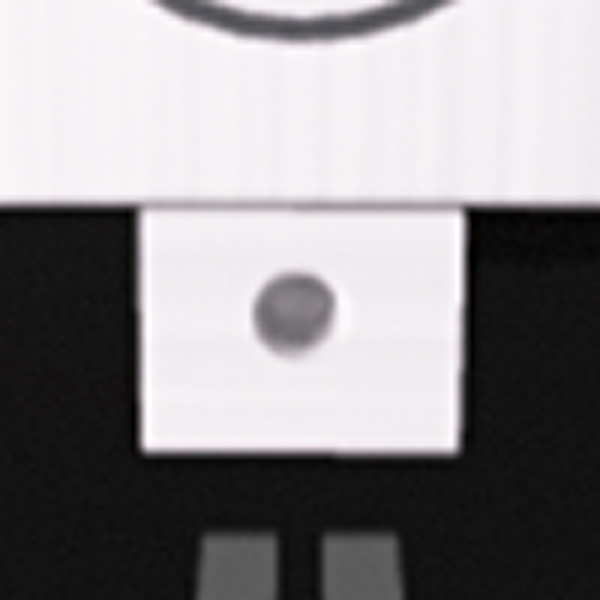

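```bash
python3 - <<'E'
from h import *
f=np.load("w3.npz"); K,R,t=f["K"],f["R"],f["t"]
g=cv2.cvtColor(f["p"],cv2.COLOR_BGR2GRAY)[210:245,270:312]; m=(g<190).astype(np.uint8)
n,l,s,ce=cv2.connectedComponentsWithStats(m)
for i in range(1,n):
  if 60<s[i,4]<600:
    u,v=ce[i]+[270,210]; d=R.T@np.linalg.inv(K)@np.array([u,v,1]); C=-R.T@t
    for z in(.0722,):
        P=C+d*(z-C[2])/d[2]; e=np.array([np.cos(-.2201),np.sin(-.2201)]); print(s[i],u,v,P,"ex",P[:2]@e,"ey",P[:2]@[-e[1],e[0]])
for nm in("scene0","top0"):
    W=np.load(nm+".npy"); b=W[(W[...,0]>.55)&(W[...,0]<.8)&(W[...,1]>-.5)&(W[...,1]<-.25)&(W[...,2]>.06)]
    for lo in(.06,.1,.14,.18): 
        q=b[(b[:,2]>lo)&(b[:,2]<lo+.04)]; print(nm,lo,len(q),np.round(np.percentile(q[:,:2],[2,98],axis=0),3).tolist() if len(q) else "")
print(ctrl.get_obs()["q"]); go([.509,-.3493,.19],-.22)
E
```

```text
[ 11  10  14  14 152] 287.3881578947368 226.69736842105263 [0.48262192 0.14086872 0.0722    ] ex 0.4402234944373041 ey 0.24283984375613313
scene0 0.06 369 [[0.625, -0.371], [0.698, -0.306]]
scene0 0.1 333 [[0.67, -0.36], [0.706, -0.306]]
scene0 0.14 148 [[0.653, -0.349], [0.715, -0.275]]
scene0 0.18 64 [[0.654, -0.332], [0.701, -0.28]]
top0 0.06 137 [[0.669, -0.34], [0.716, -0.299]]
top0 0.1 323 [[0.67, -0.352], [0.725, -0.301]]
top0 0.14 169 [[0.652, -0.344], [0.714, -0.274]]
top0 0.18 71 [[0.655, -0.324], [0.696, -0.277]]
[2.80477159e-02 9.46873554e-02 1.72792687e+00 2.03391093e-05
 1.32087925e+00 1.81642681e+00]
t 7.23 pos [0.5143 0.1323 0.2197] yaw -0.2176 F [ 0.1 -0.7 -0.7] shift mm [ 98.9 471.4  29.8] turn 0.0024
```

Call:
move_arm:
  series:
    - [[0.1,8,40,0,0.0024],[0.2,17,80,0,0.0024],[0.3,25,120,0,0.0024],[0.4,33,160,5,0.0024],[0.5,42,200,10,0.0024],[0.5,50,240,15,0.0024],[0.5,59,280,20,0.0024],[0.5,67,320,25,0.0024],[0.5,75,360,30,0.0024],[0.5,84,400,30,0.0024]]

```text
time_s: 8.07
eef_pos: [0.5093, -0.2779, 0.1891]
eef_rot: [-0.001, 0.994, -0.11, -0.001]
wrist_force: [1.0, -0.2, -0.6]
opening: 0.5
grasp_force: 0.0
```

```bash
python3 - <<'E'
from h import *
go([.509,-.3493,.065],-.22)
E
```

```text
t 8.07 pos [ 0.5093 -0.2779  0.1891] yaw -0.2202 F [ 1.  -0.2 -0.6] shift mm [ 15.6  69.9 124. ] turn -0.0002
```

Call:
move_arm:
  series:
    - [[0.5,5,25,0,0],[0.5,10,50,10,0],[0.5,15,69,30,0],[0.5,15.6,69.9,60,0],[0.5,15.6,69.9,85,0],[0.5,15.6,69.9,105,0],[0.5,15.6,69.9,117,0],[0.5,15.6,69.9,122,0],[0.5,15.6,69.9,122,0],[0.5,15.6,69.9,122,0]]

```text
time_s: 8.9
eef_pos: [0.511, -0.3483, 0.0696]
eef_rot: [0.0, 0.994, -0.11, 0.0]
wrist_force: [0.4, -0.2, 0.6]
opening: 0.499
grasp_force: 0.0
```

```bash
python3 - <<'E'
from look import *
go([.509,-.3493,.066],-.22)
W=look("w4",["slim_pin"])
E
```

```text
t 8.9 pos [ 0.511  -0.3483  0.0696] yaw -0.2196 F [ 0.4 -0.2  0.6] shift mm [-1.8  1.4  3.6] turn 0.0004
slim_pin 0.98 [293. 292.  54.  98.] [[0.504, -0.36, 0.053], [0.515, -0.35, 0.079], [0.521, -0.339, 0.096]]
slim_pin 0.78 [253.  28.  26.  54.] [[0.61, -0.361, 0.016], [0.62, -0.354, 0.019], [0.629, -0.347, 0.021]]
slim_pin 0.51 [147. 418.   6.   5.] [[0.402, -0.23, 0.017], [0.405, -0.229, 0.019], [0.407, -0.228, 0.021]]
```

View pics/w4.png

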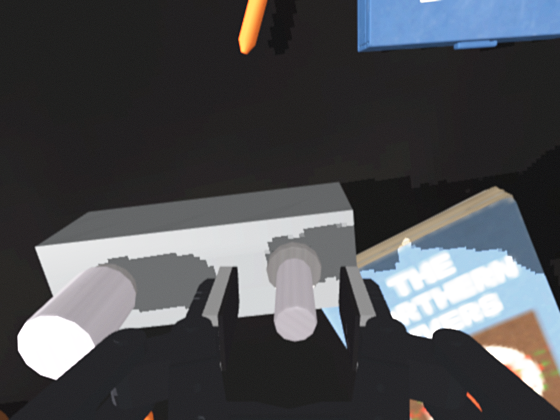

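The slim pin's knob (295,300) stands between the open fingers, with the thick pin clear to the left at (70,330). Next: a small correction, then close.

Call:
move_arm:
  series:
    - [[0.5,-1.5,1,3,0],[0.5,-1.5,1,4,0],[0.4,-1.5,1,4,0],[0.2,-1.5,1,4,0],[0,-1.5,1,4,0],[0,-1.5,1,4,0],[0,-1.5,1,4,0],[0,-1.5,1,4,0],[0,-1.5,1,4,0],[0,-1.5,1,4,0]]

```text
time_s: 9.83
eef_pos: [0.5089, -0.3488, 0.0651]
eef_rot: [0.0, 0.994, -0.11, 0.0]
wrist_force: [0.1, -0.6, 4.1]
opening: 0.166
grasp_force: 58.5
```

Call:
move_arm:
  series:
    - [[0,0,0,-5,0],[0,0,0,-15,0],[0,0,0,-30,0],[0,0,0,-50,0],[0,0,0,-75,0],[0,0,0,-100,0],[0,0,0,-125,0],[0,0,0,-140,0],[0,0,0,-140,0],[0,0,0,-140,0]]

```text
time_s: 10.67
eef_pos: [0.5091, -0.349, 0.2059]
eef_rot: [0.001, 0.994, -0.11, 0.001]
wrist_force: [-0.3, 0.6, -1.2]
opening: 0.168
grasp_force: 58.4
```

```bash
python3 - <<'E'
from look import *
ex=np.array([np.cos(-.2201),np.sin(-.2201),0]); ey=np.array([-ex[1],ex[0],0])
go(.4388*ex+.2416*ey+np.array([0,0,.2]),-.22)
W=look("w5",["slim_pin"])
o=ctrl.get_obs()
r=outline_of("slim_pin","wrist")[0]["region"]; q=W[r]; q=q[~np.isnan(q[:,0])]-o["eef_pos"]
for lo in np.arange(-.06,.03,.008):
    s=q[(q[:,2]>lo)&(q[:,2]<lo+.008)]
    if len(s)>8: print(round(lo,3),len(s),"ex",np.round(np.percentile(s@ex,[3,50,97])*1e3,1),"ey",np.round(np.percentile(s@ey,[3,97])*1e3,1))
E
```

```text
t 10.67 pos [ 0.5091 -0.349   0.2059] yaw -0.2199 F [-0.3  0.6 -1.2] shift mm [-134.1 -471.     5.1] turn 0.0001
slim_pin 0.93 [276.  33.  37.  64.] [[0.611, -0.378, 0.006], [0.639, -0.362, 0.019], [0.65, -0.348, 0.025]]
slim_pin 0.76 [166. 269.  60.  75.] [[0.406, -0.227, 0.005], [0.45, -0.212, 0.017], [0.479, -0.197, 0.024]]
slim_pin 0.58 [289. 288.  51. 112.] [[0.505, -0.357, 0.164], [0.515, -0.349, 0.222], [0.521, -0.341, 0.237]]
```

View pics/w5.png

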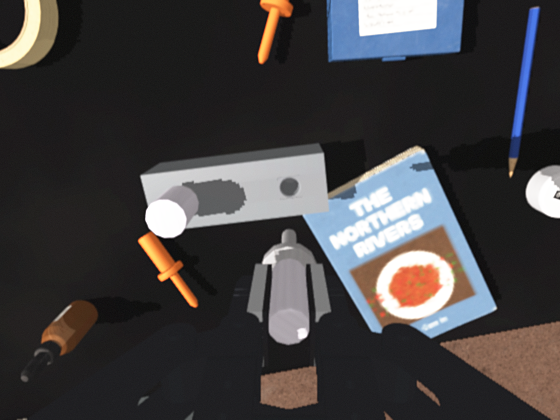

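The pin is lifted out and held upright (foot at (289,237), hole empty at (290,186)). I measure it in the hand.

```bash
python3 - <<'E'
from h import *
ex=np.array([np.cos(-.2201),np.sin(-.2201),0]); ey=np.array([-ex[1],ex[0],0])
f=np.load("w5.npz"); W=f["W"]; E=np.array([.5091,-.349,.2059]); D=W-E
X,Y,Z=D@ex,D@ey,D[...,2]
for lo,hi in((.025,.034),(.01,.025),(-.006,.0),(-.012,-.006),(-.03,-.015),(-.045,-.03),(-.056,-.045)):
    k=(abs(X)<.02)&(abs(Y)<.016)&(Z>lo)&(Z<hi)
    if k.sum()>5: print(lo,k.sum(),"ex",np.round(np.percentile(X[k],[3,50,97])*1e3,1),"ey",np.round(np.percentile(Y[k],[3,50,97])*1e3,1),"zmax",round(Z[k].max(),4))
K,R,t=f["K"],f["R"],f["t"]
def pr(p): q=K@(R@p+t); return np.round(q[:2]/q[2],1)
for dz in(-.056,-.0515,-.012): print(dz,pr(E+[0,0,dz]),pr(E+[0,0,dz]+ex*.004),pr(E+[0,0,dz]+ex*.013))
cv2.imwrite("pics/pin.png",cv2.resize(f["p"][220:350,235:345],None,fx=4.5,fy=4.5,interpolation=2))
E
```

```text
0.025 2246 ex [-6.2  4.8 11.5] ey [-12.5   1.   13.4] zmax 0.034
0.01 1739 ex [ 4.1  7.9 11.5] ey [-15.1   0.1  14.3] zmax 0.025
-0.006 211 ex [3.5 7.1 8.4] ey [-5.7  0.9  7.8] zmax -0.0001
-0.012 768 ex [ 4.2  8.3 12.8] ey [-8.9  1.3 11.2] zmax -0.006
-0.03 6 ex [ 8.6 11.9 12.4] ey [-8.2 -1.4  5.2] zmax -0.015
-0.045 91 ex [1.9 3.6 4.4] ey [-2.5  0.8  4.4] zmax -0.0356
-0.056 79 ex [1.4 3.5 4.4] ey [-2.6  0.7  4.6] zmax -0.045
-0.056 [290.2 233.7] [290.2 227.1] [290.3 212.1]
-0.0515 [290.3 236.8] [290.3 230.1] [290.3 214.8]
-0.012 [290.8 270.7] [290.9 262.8] [290.9 244.7]
```

View pics/pin.png

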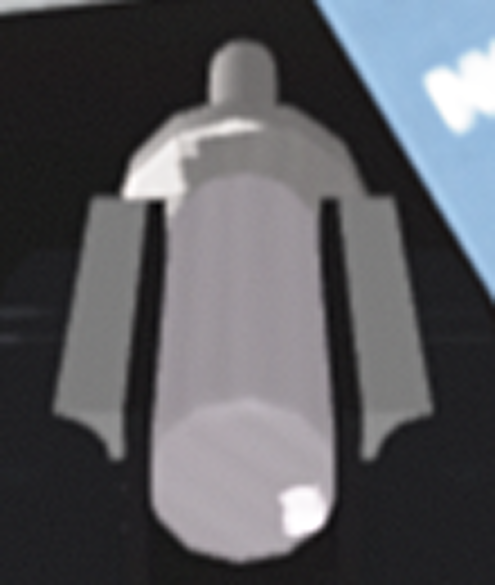

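Call:
move_arm:
  series:
    - [[0,-10,-35,0,0],[0,-21,-75,0,0],[0,-33,-115,0,0],[0,-44,-155,0,0],[0,-56,-195,0,0],[0,-67,-235,0,0],[0,-79,-275,0,0],[0,-90,-315,0,0],[0,-102,-355,0,0],[0,-113,-395,0,0]]

```text
time_s: 11.65
eef_pos: [0.4831, 0.0635, 0.2034]
eef_rot: [-0.0, 0.994, -0.11, -0.001]
wrist_force: [1.2, -0.2, -0.9]
opening: 0.167
grasp_force: 58.5
```

Call:
move_arm:
  series:
    - [[0,-8,-30,0,0],[0,-15,-55,0,0],[0,-20,-70,0,0],[0,-21.4,-75.3,10,0],[0,-21.4,-75.3,30,0],[0,-21.4,-75.3,50,0],[0,-21.4,-75.3,57,0],[0,-21.4,-75.3,57,0],[0,-21.4,-75.3,57,0],[0,-21.4,-75.3,57,0]]

```text
time_s: 12.48
eef_pos: [0.4809, 0.1392, 0.1484]
eef_rot: [-0.0, 0.994, -0.11, 0.0]
wrist_force: [0.1, 0.0, 0.2]
opening: 0.168
grasp_force: 58.6
```

```bash
python3 - <<'E'
from look import *
ex=np.array([np.cos(-.2201),np.sin(-.2201),0]); ey=np.array([-ex[1],ex[0],0])
go(.4385*ex+.2409*ey+np.array([0,0,.14]),-.22)
W=look("w6",[])
o=ctrl.get_obs(); D=W-o["eef_pos"]; X,Y,Z=D@ex,D@ey,D[...,2]
k=(abs(X)<.02)&(abs(Y)<.01)&(Z>-.053)&(Z<-.02); print(k.sum(),"pin ex",np.percentile(W[k]@ex,[3,97]),"ey",np.percentile(W[k]@ey,[3,50,97]))
L=W[(W[...,2]>.055)&(W[...,2]<.08)&(W@ex<.447)&(W@ex>.40)]; print("tongue ey",np.percentile(L@ey,[1,99]),"ex",np.percentile(L@ex,[1]))
cv2.imwrite("pics/ins.png",cv2.resize(cv2.imread("pics/w6.png")[150:360,190:390],None,fx=2.8,fy=2.8,interpolation=2))
E
```

```text
t 12.48 pos [0.4809 0.1392 0.1484] yaw -0.2207 F [0.1 0.  0.2] shift mm [-0.4 -0.1  8.4] turn -0.0007
170 pin ex [0.44008252 0.44327084] ey [0.23823206 0.24157187 0.24533966]
tongue ey [0.22015549 0.26347681] ex [0.42032522]
```

View pics/ins.png

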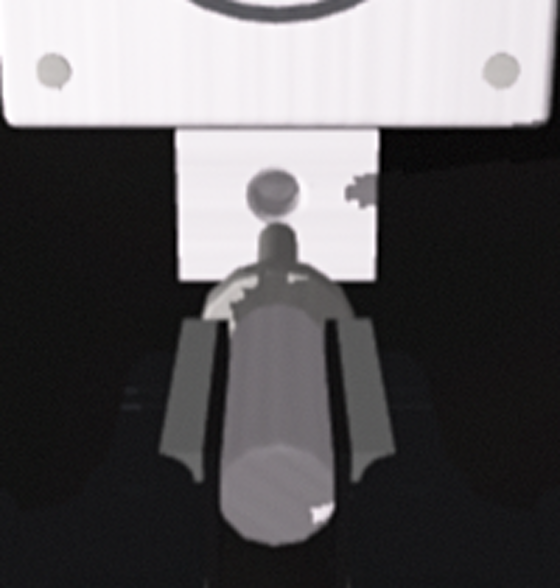

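Call:
move_arm:
  series:
    - [[0,0,-0.5,4,0],[0,0,-0.5,8,0],[0,0,-0.5,12,0],[0,0,-0.5,16,0],[0,0,-0.5,20,0],[0,0,-0.5,24,0],[0,0,-0.5,28,0],[0,0,-0.5,32,0],[0,0,-0.5,35,0],[0,0,-0.5,35,0]]

```text
time_s: 13.37
eef_pos: [0.4799, 0.14, 0.112]
eef_rot: [0.0, 0.994, -0.11, -0.0]
wrist_force: [1.0, 0.5, 0.1]
opening: 0.167
grasp_force: 58.5
```

Call:
move_arm:
  series:
    - [[0,0,0,2,0],[0,0,0,5,0],[0,0,0,8,0],[0,0,0,11,0],[0,0,0,14,0],[0,0,0,17,0],[0,0,0,20,0],[0,0,0,22,0],[0,0,0,22,0],[0,0,0,22,0]]

```text
time_s: 14.2
eef_pos: [0.4802, 0.1401, 0.0907]
eef_rot: [0.0, 0.994, -0.11, -0.0]
wrist_force: [0.2, 0.5, -0.6]
opening: 0.165
grasp_force: 58.5
```

Call:
move_arm:
  series:
    - [[0,0,0,2,0],[0,0,0,4,0],[0,0,0,6,0],[0,0,0,8,0],[0,0,0,9.5,0],[0,0,0,11,0],[0,0,0,12,0],[0,0,0,12.5,0],[0,0,0,12.5,0],[0,0,0,12.5,0]]

```text
time_s: 15.03
eef_pos: [0.48, 0.1403, 0.0789]
eef_rot: [-0.0, 0.994, -0.11, -0.0]
wrist_force: [-5.9, 0.9, 10.6]
opening: 0.165
grasp_force: 59.9
```

Call:
move_arm:
  series:
    - [[0,0,0,0.5,0],[0,0,0,1,0],[0,0,0,1.5,0],[0,0,0,2,0],[0,0,0,2,0],[0,0,0,2,0],[0,0,0,2,0],[0,0,0,2,0],[0,0,0,2,0],[0,0,0,2,0]]

```text
time_s: 15.87
eef_pos: [0.4801, 0.1404, 0.0785]
eef_rot: [0.0, 0.994, -0.109, -0.0]
wrist_force: [-12.1, 0.7, 25.7]
opening: 0.166
grasp_force: 61.6
```

```bash
python3 - <<'E'
from look import *
ex=np.array([np.cos(-.2201),np.sin(-.2201),0]); ey=np.array([-ex[1],ex[0],0])
go([.48,.14,.079],-.22); W=look("w7",["slim_pin"]); print(ctrl.get_obs()["grasp_force"])
c=(W[...,0]>.5)&(W[...,0]<.6)&(W[...,1]>.06)&(W[...,1]<.19)&(W[...,2]>.055)&(W[...,2]<.08)
L=W[c]; A=np.c_[L[:,:2],np.ones(len(L))]
for _ in range(3):
    k=np.linalg.lstsq(A,L[:,2],rcond=None)[0]; e=abs(L[:,2]-A@k)<.003; L,A=L[e],A[e]
print("tilt",np.hypot(*k[:2]),"mean z",L[:,2].mean(),len(L),c.sum())
E
```

```text
t 15.87 pos [0.4801 0.1404 0.0785] yaw -0.2193 F [-12.1   0.7  25.7] shift mm [-0.   0.4 -0.5] turn 0.0007
61.62171006202698
tilt 0.006758396095513321 mean z 0.06345629373404466 64111 64142
```

View pics/w7.png

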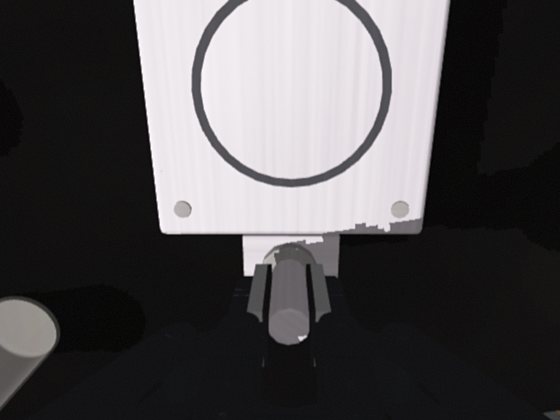

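The lid is flat (tilt about 0, top at 0.0635 m). The collar sits on the tongue at (290,250) and the knob is gripped and pushed with about 26 N. I hand in now.

```bash
python3 -c "
from bench import order
print(order.hand_in())"
```

```text
the job is handed in; nothing more can be done
None
```

The cell is shut, and the slim pin is through the upper half into the lower half, its collar pressed on the tongue with about 26 N and the knob still gripped; handed in at about 16 s, and no verdict was shown.

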